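# Find where a welded post foot rocks and wedge it firm

## Robot

A 6-joint arm with a two-finger parallel gripper is mounted at the origin on the work surface. World frame = base frame: x ahead of the robot, y to its left, z up, the work surface at z = 0. Lengths are in m, angles in rad, forces in N, time in s.
With the tool pointing down it reaches from about 0.35 to 0.775 m from the base axis. Payload 5.5 kg.
Tool frame: the origin (TCP) lies at the very end of the fingers, on their centre line; the grasp point (between the pads) lies 19 mm behind it; z points along the fingers, y is the direction in which the jaws open and shut (so a half turn about z gives the same grasp; the last joint's range is limited). The gripper opens to 85 mm and grips with 20 to 120 N. Pads are 22 mm wide; open, the fingers measure 114 mm over their backs; the gripper's body (76 mm by 85 mm) begins 54 mm behind the grasp point. The pads swing forward as they close: fully open they stand 13 mm farther back than shut.
Start: joints at [-1.262, 0.313, 0.046, 1.304, 0, 1.431], TCP at [0.249, -0.518, 0.231] pointing down, gripper open.
Joint ranges: [-2.76, 2.76], [-0.86, 1.69], [-1.03, 1.26], [-2.2, 2.34], [-1.47, 1.5], [-3.14, 3.14]. Speed limits (rad/s): [2.57, 2.57, 3.14, 3.14, 3.14, 3.14].

## Interface

Orientations are given as a unit quaternion [w, x, y, z].
In Python, from workcell import get_state, vision, workorder, silhouettes, tip_of gives the robot as it stands.
- The arm moves only by the shell command python3 -m inch 'ROWS' [FORCE]. ROWS is JSON, a list of rows, each a list of 7 numbers: the shift along the tool's x, y, z in cm, then the turn, a rotation vector about the tool's x, y, z in degrees, then the finger opening in cm, from 0 to 8.54. In form: [[dx, dy, dz, rx, ry, rz, hand], ...]. A call has 1 to 5 rows; each row shifts and turns the commanded pose from where the row before left it, along the tool's axes as they then stand; what a row does not reach is not made up. A row lasts 1/10 s, in which the tool goes at most 50 mm and 8.59 degrees, less where a joint would pass 70% of its speed; a pose out of reach is approached as far as the arm can. A call with a gripper value outside its range is refused whole. The fingers move at their own pace and stop on an object; FORCE is the grip in N (left out, the last holds). Time passes only in rows, so rows that do not move let the fingers close. It gives the time, the measured TCP pose, the force and the opening at its end, in the units of the state.
- get_state(): the state, without advancing time (a new reading comes with each control period).
- vision.read_camera(name): name is "scene" or "top"; returns a dict with "pixels" (420x560x3 uint8, red, green, blue), "depth" (420x560 float32, m along the optical axis (not along the pixel's ray), 0 where there is no reading), "mtx" (3x3 intrinsics, pixels), "k1" (the pictures are not rectified: a ray, as slopes to the right and down, at radius r is drawn at 1 + k1 r^2 times it, then the intrinsics apply), "T" (4x4, takes a point from camera to world coordinates). Camera axes: x right, y up, looking along -z (the intrinsics and any distortion apply to the point x, -y, -z); pixel columns grow to the right and rows downward; lengths in m; the calibration is good to about 2 mm. A picture is of the moment at which its call begins.
- workorder.hand_in(): hands the job in, once; it reports no verdict.
Trained networks look in a picture, given as the dict that the camera call returned (one of the last four; its "shot" number tells which), for a name from the list of things; names that differ only in an ending like _2 or _b are one class to them, and where a whole thing is asked for, a point or a joint stands for the part that bears it (a point fixed in the world has none). Each returns a list of dicts, best first, with "confidence" (0 to 1); they miss things now and then, are a little off and sometimes report something else, mostly with a low value. They report only what shows in the picture. A call takes as long as a camera call. They do not tell look-alikes from the thing itself.
- silhouettes(picture, label): "mask" (420x560 bool, what is visible of it) and "location" ([column, row] in pixels, amid what is visible of it).
- tip_of(picture, label): "location" ([column, row] in pixels: a listed point, or the origin of a listed thing).
The state is a dict: "clock": time; "joint_pos": joint angles; "qvel": joint speeds; "tau": joint torques, N m; "tcp_pos": TCP position; "orientation": TCP orientation; "wrist_force": force on the tool from outside, world axes, zero at the start; "ft_torque": the same for the moment, N m; "finger_gap": finger opening in m.
Only numpy, scipy, OpenCV 4.12 (cv2) and the standard library are available. Lean on these libraries where they do the work, as an engineer would, in place of code of your own. Each camera call takes 0.05 s, during which the arm holds its last target.

## Task

The welded post foot on the marking-out plate rocks because the welding has pulled its disc out of flat: press down gently on its rim with closed fingers, on opposite sides in turn, until you find the side that goes down. Slide the thin end of the orange wedge in under that side, straight towards the post, until it is just snug without jacking the foot up, and let go of it. Then press firmly on the rim above the wedge, and after that on the opposite side, to prove that it no longer rocks; do not shift the foot or disturb the other things, and leave the wedge in place.

Things in the scene. Friction and masses are not known exactly. Their poses are not given: they have to be found in the camera images.
- plate: Ground steel marking-out plate, 400 x 630 mm (its x, y) and 30 mm thick, fixed on the bench; origin at the middle of its underside, so its flat top is 30 mm above the origin.
- foot: Post foot, about 1.2 kg, loose on the plate: dark steel disc, diameter 130 mm, 10 mm thick, with a blue pipe stub of diameter 48 mm standing 30 mm high on its middle (weld bead out to diameter 59 mm). Origin at the centre of the disc's underside, z up. It stands level, its underside about 4.2 mm above the plate, on three weld-raised high spots under the rim; on one side, not known, nothing bears.
- foot_top (a point): Centre of the top of the foot's pipe stub, 40 mm above the disc's underside. Pressed down near the rim with 4 to 8 N on the unsupported side (within 45 degrees of its middle) the foot rocks over: that rim goes down 2 to 4 mm (the unknown gap left under it), the opposite rim lifts half as much again, and it falls back when released. Elsewhere up to 10 N does not move it.
- rim0 (a point): Lower edge of the post foot's disc, 65 mm from its axis, at 0 degrees counter-clockwise from the foot's own x axis.
- rim1 (a point): Lower edge of the post foot's disc, 65 mm from its axis, at 45 degrees counter-clockwise from the foot's own x axis.
- rim2 (a point): Lower edge of the post foot's disc, 65 mm from its axis, at 90 degrees counter-clockwise from the foot's own x axis.
- rim3 (a point): Lower edge of the post foot's disc, 65 mm from its axis, at 135 degrees counter-clockwise from the foot's own x axis.
- rim4 (a point): Lower edge of the post foot's disc, 65 mm from its axis, at 180 degrees counter-clockwise from the foot's own x axis.
- rim5 (a point): Lower edge of the post foot's disc, 65 mm from its axis, at 225 degrees counter-clockwise from the foot's own x axis.
- rim6 (a point): Lower edge of the post foot's disc, 65 mm from its axis, at 270 degrees counter-clockwise from the foot's own x axis.
- rim7 (a point): Lower edge of the post foot's disc, 65 mm from its axis, at 315 degrees counter-clockwise from the foot's own x axis.
- wedge_grip (a point): Orange plastic fitter's wedge, 35 g, loose on the plate: this point is the centre of its heel block, 11 mm above the wedge's flat underside. The heel is 30 mm long (x), 28 mm wide (y) and 22 mm high, to be gripped across its width; in front of it, along +x, runs the ramp of the same width, which falls evenly at 1 in 10 from 7.3 mm thick at the heel to 1 mm at the tip. z is up.
- wedge_tip (a point): Middle of the wedge's thin edge, at its underside, 78 mm ahead (+x) of the heel's centre; the edge is 1 mm thick and 28 mm wide. Slid along the plate under the unsupported side, the wedge goes in freely until the ramp meets the disc (heel centre then some 103 to 130 mm from the foot's axis); a push of 2 to 3 N then makes it snug; from about 4 N on it may jack the foot up or push it along.
- square_mid (a point): Steel engineer's square lying on the plate, stock 18 x 75 x 16 mm with a 110 mm blade: bystander. Point at the middle of the stock.
- tin_mid (a point): Small blue tin of marking ink with a paper band, diameter 57 mm, 66 mm high, standing on the plate: bystander. Point half-way up.
- gauge_mid (a point): Scribing block (surface gauge) on the plate, dark base 60 x 45 x 26 mm with a post up to 161 mm: bystander. Point at the middle of the base.
Not all that is in view belongs to the job. Leave any white look-alike of the foot alone.

How it is judged:
By the outcome, as a careful person would: the job done as asked, in the order asked, and still so for the second after the job is handed in, with the robot touching nothing.
It also fails if it takes over 72 s, if anything falls off the work surface, if the arm or the gripper's body presses on something with over 40 N, if the wrist force passes 120 N, or if a joint passes its speed limit or range.

## Working session

There is one attempt and no reset: what is moved stays moved. The work goes in short steps, Python scripts to look and compute and a shell command to move; the robot and the scene stay as the last step left them, time stands still between calls to the robot, and variables do not carry over. Pictures are saved under pics/ and viewed, and the job is handed in when it is done.

```bash
ls; mkdir -p pics; python3 - <<'E'
from workcell import get_state, vision, workorder, silhouettes, tip_of
import cv2
print(get_state())
for n in ("scene","top"):
    p=vision.read_camera(n); cv2.imwrite(f"pics/{n}0.png",p["pixels"][:,:,::-1]); print(n,p["mtx"],p["k1"],p["T"])
E
```

```text
pics
{'clock': 0.0, 'joint_pos': array([-1.26160994e+00,  3.14006666e-01,  4.49810682e-02,  1.30360702e+00,
       -9.52771667e-06,  1.43117062e+00]), 'qvel': array([-0.00070175, -0.00215069,  0.00125208,  0.00016323,  0.002121  ,
        0.00110384]), 'tau': array([ 7.09088872e-04, -4.80628574e+01,  2.98533922e+01,  1.94901618e-02,
        1.02579168e-04, -7.20829945e-06]), 'tcp_pos': array([ 0.24930758, -0.51757172,  0.23040617]), 'orientation': array([-9.14446052e-04,  9.74926038e-01,  2.22527249e-01, -8.24943585e-05]), 'wrist_force': array([-0.29642453, -0.21605198,  0.25316007]), 'ft_torque': array([-0.04770736,  0.07020318, -0.01453587]), 'finger_gap': 0.08546885712608245}
scene [[413.98947363   0.         275.57718002]
 [  0.         413.98947363 209.31955825]
 [  0.           0.           1.        ]] -0.03457278427299842 [[-0.90171075 -0.34376562  0.26218873  0.80100616]
 [ 0.43233491 -0.71986202  0.54303333  0.57184274]
 [ 0.00206351  0.60301233  0.7977292   0.93524186]
 [ 0.          0.          0.          1.        ]]
top [[422.93346209   0.         281.55024703]
 [  0.         422.93346209 213.10835918]
 [  0.           0.           1.        ]] -0.03996921063682277 [[-0.00129946  0.99898352 -0.04505814  0.45113161]
 [-0.99996582 -0.00166602 -0.0080986  -0.03071464]
 [-0.00816543  0.04504608  0.99895154  1.22378695]
 [ 0.          0.          0.          1.        ]]
```

View pics/scene0.png

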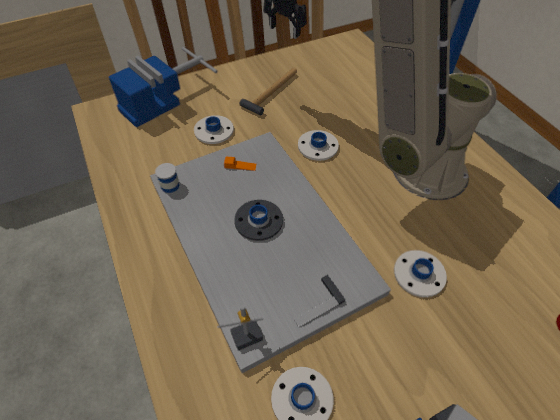

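View pics/top0.png

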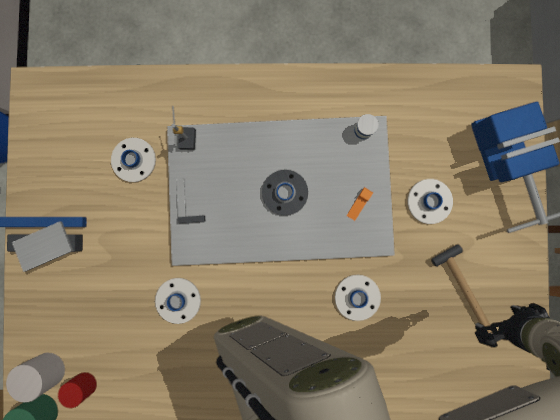

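The scene view shows the dark foot at (259,218) and the wedge at (240,163). In the top view the foot is at (285,193) and the wedge at (360,204), with the square at (190,205), the tin at (366,127) and the gauge at (185,137).

Candidates for the foot in the top view are the dark disc (285,193) and the white discs at (132,160), (178,301), (357,298) and (430,201). I choose the dark one on the plate. The only orange wedge is at (360,204).

```bash
cat > h.py <<'E'
import numpy as np, cv2
from workcell import get_state, vision, workorder, silhouettes, tip_of
def ray(p,uv):
    m=p["mtx"]; d=np.array([p["k1"],0,0,0,0.])
    n=cv2.undistortPoints(np.array(uv,float).reshape(-1,1,2),m,d).reshape(-1,2)
    c=np.c_[n[:,0],-n[:,1],-np.ones(len(n))]
    return c
def on_plane(p,uv,z):
    R=p["T"][:3,:3];t=p["T"][:3,3]; w=ray(p,uv)@R.T
    return t+w*((z-t[2])/w[:,2])[:,None]
def cloud(p,mask):
    v,u=np.nonzero(mask&(p["depth"]>0)); c=ray(p,np.c_[u,v])*p["depth"][v,u][:,None]
    return c@p["T"][:3,:3].T+p["T"][:3,3]
def project(p,X):
    R=p["T"][:3,:3];t=p["T"][:3,3]; c=(np.atleast_2d(X)-t)@R
    q=np.c_[c[:,0],-c[:,1],-c[:,2]]
    return cv2.projectPoints(q,np.zeros(3),np.zeros(3),p["mtx"],np.array([p["k1"],0,0,0,0.]))[0].reshape(-1,2)
E
python3 - <<'E'
from h import *
np.set_printoptions(precision=4,suppress=True)
for n in ("top","scene"):
    p=vision.read_camera(n)
    px=p["pixels"]
    for l,z in (("foot_top",.0742),("wedge_grip",.041),("wedge_tip",.030),("square_mid",.038),("tin_mid",.063),("gauge_mid",.043),("rim0",.034)):
        for r in tip_of(p,l)[:5]:
            print(n,l,r["confidence"],np.array(r["location"]),on_plane(p,[r["location"]],z)[0])
    for l in("foot","wedge_grip","plate"):
        for r in silhouettes(p,l)[:6]:
            C=cloud(p,r["mask"]); print("sil",n,l,round(r["confidence"],2),r["location"],r["mask"].sum(),np.median(C,0),np.percentile(C[:,2],[5,50,95]))
    x=(215,165,110,170) if n=="top" else (215,140,110,110)
    a,b,w,h=(240,150,150,90) if n=="top" else (200,140,120,110)
    cv2.imwrite(f"pics/crop_{n}.png",cv2.resize(px[b:b+h,a:a+w,::-1],None,fx=5,fy=5,interpolation=cv2.INTER_CUBIC))
E
```

```text
top foot_top 0.88 [130.5 157.6] [0.6571 0.3956 0.0742]
top foot_top 0.85 [355.2 300.5] [ 0.2665 -0.2199  0.0742]
top foot_top 0.85 [433.9 196. ] [ 0.5491 -0.4378  0.0742]
top foot_top 0.65 [283.3 187.5] [ 0.5729 -0.0263  0.0742]
top foot_top 0.63 [175.  303.7] [0.2575 0.2679 0.0742]
top wedge_tip 0.58 [350.5 215.9] [ 0.4968 -0.2157  0.03  ]
top wedge_tip 0.43 [284.8 192.6] [ 0.5631 -0.0303  0.03  ]
top square_mid 0.58 [191.6 218.4] [0.4901 0.2321 0.038 ]
top tin_mid 0.81 [365.5 123.4] [ 0.7527 -0.2549  0.063 ]
top gauge_mid 0.57 [186.5 136.8] [0.7212 0.2478 0.043 ]
top rim0 0.97 [159.  306.7] [0.2421 0.3236 0.034 ]
top rim0 0.96 [423.  180.2] [ 0.5974 -0.4218  0.034 ]
top rim0 0.95 [273.8 172. ] [0.6213 0.0007 0.034 ]
top rim0 0.95 [451.  195.8] [ 0.553  -0.5008  0.034 ]
top rim0 0.94 [146. 177.] [0.6084 0.3647 0.034 ]
sil top foot 0.57 [132.1, 161.0] 1618 [0.6612 0.4086 0.0145] [0.0095 0.0145 0.0392]
sil top foot 0.56 [284.8, 191.5] 1656 [ 0.5629 -0.0295  0.0442] [0.0402 0.0442 0.0662]
sil top foot 0.56 [355.7, 296.6] 1622 [ 0.2683 -0.2354  0.0141] [0.0096 0.0141 0.039 ]
sil top foo
[... 1524 characters left out ...]
0.84 [303.9, 392.8] 2795 [0.6588 0.4096 0.0137] [0.0105 0.0137 0.0396]
sil scene foot 0.78 [256.1, 219.6] 1585 [ 0.5662 -0.0196  0.043 ] [0.0386 0.043  0.0692]
sil scene foot 0.59 [421.5, 275.1] 1885 [0.2609 0.2851 0.0134] [0.009  0.0134 0.0392]
sil scene wedge_grip 0.59 [239.9, 167.8] 304 [ 0.5352 -0.2386  0.0334] [0.0277 0.0334 0.0512]
sil scene wedge_grip 0.39 [166.3, 179.2] 537 [ 0.7422 -0.2369  0.0873] [0.0367 0.0873 0.0961]
sil scene plate 0.79 [266.8, 252.4] 27530 [0.5881 0.0668 0.0282] [0.0248 0.0282 0.0311]
sil scene plate 0.41 [256.6, 218.3] 1528 [ 0.566  -0.0192  0.043 ] [0.0393 0.043  0.0695]
sil scene plate 0.37 [238.6, 166.4] 279 [ 0.5372 -0.2391  0.0341] [0.0282 0.0341 0.0512]
```

View pics/crop_top.png

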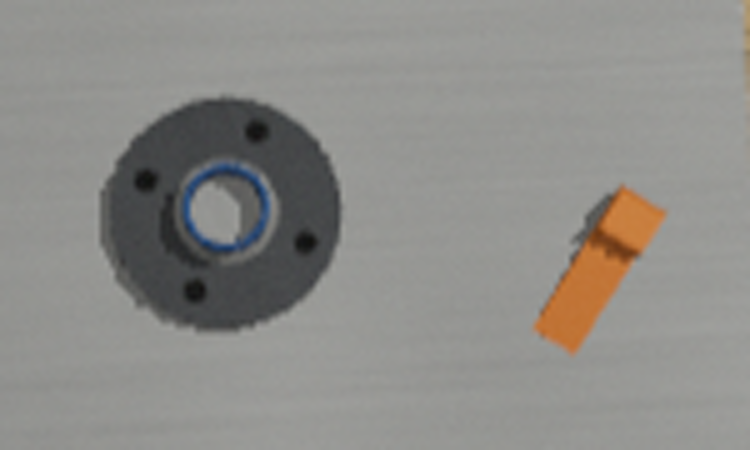

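View pics/crop_scene.png

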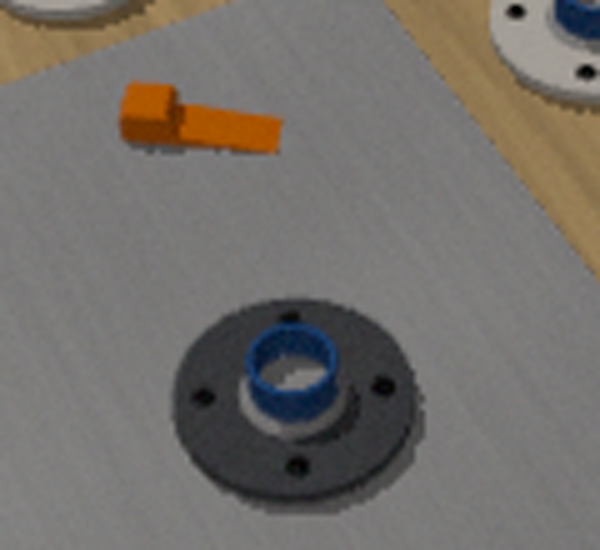

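```bash
python3 - <<'E'
from h import *
np.set_printoptions(precision=4,suppress=True)
for n in ("top","scene"):
    p=vision.read_camera(n); px=p["pixels"].astype(int)
    hsv=cv2.cvtColor(p["pixels"],cv2.COLOR_RGB2HSV)
    # dark disc on plate region
    g=px.max(2)
    reg=np.zeros(g.shape,bool)
    r=(slice(160,226),slice(250,320)) if n=="top" else (slice(190,250),slice(225,295))
    reg[r]=True
    m=((g<100)|((hsv[...,1]>120)&(hsv[...,0]>95)&(hsv[...,0]<130)))&reg
    m=cv2.morphologyEx(m.astype(np.uint8),cv2.MORPH_CLOSE,np.ones((9,9)))
    cs=max(cv2.findContours(m,cv2.RETR_EXTERNAL,cv2.CHAIN_APPROX_NONE)[0],key=cv2.contourArea)
    W=on_plane(p,cs.reshape(-1,2),.0442)[:,:2]
    (c,rad)=cv2.minEnclosingCircle(W.astype(np.float32))
    A=np.c_[2*W,np.ones(len(W))];s=np.linalg.lstsq(A,(W**2).sum(1),rcond=None)[0]
    print(n,"disc c",s[:2],"r",np.sqrt(s[2]+s[:2]@s[:2]),"mec",c,rad)
    m=(hsv[...,0]<16)&(hsv[...,1]>190)&(hsv[...,2]>130)
    m2=np.zeros_like(m); rr=(slice(180,228),slice(335,385)) if n=="top" else (slice(150,180),slice(215,265)); m2[rr]=m[rr]
    C=cloud(p,m2)
    print("wedge n",m2.sum(),C[:,2].min(),C[:,2].max())
    uv=np.argwhere(m2)[:,::-1]
    hull=cv2.convexHull(uv.astype(np.float32)).reshape(-1,2); 
    print(cv2.minAreaRect(uv.astype(np.float32)))
    # model fit: minimise mismatch of projected silhouette
    from scipy.optimize import minimize
    def verts(x,y,a):
        P=[]
        for sx in(-.015,.015):
            for sy in(-.014,.014):
                for z in(0,.022):P.append((sx,sy,z))
        Q=[(.015,s*.014,z) for s in(-1,1) for z in(0,.0073)]+[(.078,s*.014,z) for s in(-1,1) for z in(0,.001)]
        R=np.array([[np.cos(a),-np.sin(a),0],[np.sin(a),np.cos(a),0],[0,0,1]])
        f=lambda P:np.array(P)@R.T+[x,y,.03]
        return f(P),f(Q)
    S=8;u0,v0=rr[1].start-10,rr[0].start-10;wd,hh=80,70
    tgt=cv2.resize(m2[v0:v0+hh,u0:u0+wd].astype(np.float32),None,fx=S,fy=S,interpolation=cv2.INTER_LINEAR)
    def cost(q):
        im=np.zeros((hh*S,wd*S),np.float32)
        for V in verts(*q):
            z=((project(p,V)-[u0-.5,v0-.5])*S).astype(np.float32)
            cv2.fillConvexPoly(im,cv2.convexHull(z).round().astype(np.int32),1)
        return np.abs(im-(tgt>.5)).sum()/S/S
    best=None
    for a in (2.3,2.6,2.9):
      f=minimize(cost,[.548,-.245,a],method="Nelder-Mead",options=dict(initial_simplex=[[.548,-.245,a],[.56,-.245,a],[.548,-.235,a],[.548,-.245,a+.2]],xatol=1e-4,fatol=.01))
      if best is None or f.fun<best.fun:best=f
    print("wedge fit",best.x,np.degrees(best.x[2]),best.fun)
E
```

```text
top disc c [ 0.5622 -0.0272] r 0.06458617846809045 mec (0.5620055198669434, -0.027388716116547585) 0.06784526258707047
wedge n 12 0.031740276385268995 0.05105876832045997
((361.5000305175781, 198.50003051757812), (6.708203315734863, 3.130495071411133), 26.56505012512207)
wedge fit [ 0.5481 -0.2475  1.9524] 111.86197918009022 335.671875
scene disc c [ 0.5629 -0.0211] r 0.06793040830146839 mec (0.5637443661689758, -0.02124563790857792) 0.07188722491264343
wedge n 189 0.027053926586674937 0.053459871511748025
((239.83375549316406, 163.52645874023438), (31.618793487548828, 8.933562278747559), 17.52556800842285)
wedge fit [ 0.5544 -0.2542  2.598 ] 148.8545614934853 113.125
```

The crops confirm the dark disc, centred near top pixel (284,192), and the wedge, with its heel at about (366,193) and its tip at about (351,218). I'll tighten the segmentation and refit.

```bash
cat >> h.py <<'E'
from scipy.optimize import minimize
def wedge_verts(x,y,a):
    P=[(sx,sy,z) for sx in(-.015,.015) for sy in(-.014,.014) for z in(0,.022)]
    Q=[(.015,s*.014,z) for s in(-1,1) for z in(0,.0073)]+[(.078,s*.014,z) for s in(-1,1) for z in(0,.001)]
    R=np.array([[np.cos(a),-np.sin(a),0],[np.sin(a),np.cos(a),0],[0,0,1]])
    f=lambda P:np.array(P)@R.T+[x,y,.03]
    return f(P),f(Q)
def orange(p):
    r,g,b=[p["pixels"][...,i].astype(int) for i in range(3)]
    m=(r-b>55)&(r>1.4*g)&(r>60)
    return m
def fit_wedge(p,q0,S=8):
    a0=q0[2]; c=project(p,[[q0[0]+.03*np.cos(a0),q0[1]+.03*np.sin(a0),.035]])[0].astype(int)
    u0,v0=c[0]-40,c[1]-40;wd=hh=80
    tgt=cv2.resize(orange(p)[v0:v0+hh,u0:u0+wd].astype(np.float32),None,fx=S,fy=S,interpolation=cv2.INTER_LINEAR)>.5
    def cost(q):
        im=np.zeros((hh*S,wd*S),np.float32)
        for V in wedge_verts(*q):
            z=((project(p,V)-[u0-.5,v0-.5])*S).astype(np.float32)
            cv2.fillConvexPoly(im,cv2.convexHull(z).round().astype(np.int32),1)
        return np.abs(im-tgt).sum()/S/S
    best=None
    for da in(-.2,0,.2):
        s=[[q0[0],q0[1],a0+da],[q0[0]+.01,q0[1],a0+da],[q0[0],q0[1]+.01,a0+da],[q0[0],q0[1],a0+da+.15]]
        f=minimize(cost,s[0],method="Nelder-Mead",options=dict(initial_simplex=s,xatol=1e-4,fatol=.01))
        if best is None or f.fun<best.fun:best=f
    return best.x,best.fun,tgt.sum()/S/S
def fit_disc(p,c0,z=.0442):
    # outer edge of dark disc's top: radial dark->bright edge
    G=cv2.GaussianBlur(p["pixels"],(0,0),.7).max(2).astype(np.float32)
    th=np.radians(np.arange(0,360,3));rs=np.arange(.055,.075,.0003);pts=[]
    for t in th:
        X=np.c_[c0[0]+rs*np.cos(t),c0[1]+rs*np.sin(t),np.full(len(rs),z)]
        uv=project(p,X).astype(np.float32)
        v=cv2.remap(G,uv[:,0].reshape(1,-1),uv[:,1].reshape(1,-1),cv2.INTER_LINEAR)[0]
        d=np.gradient(v);i=d.argmax()
        if d[i]>1: pts.append(X[i,:2])
    W=np.array(pts)
    for _ in range(6):
        s=np.linalg.lstsq(np.c_[2*W,np.ones(len(W))],(W**2).sum(1),rcond=None)[0]
        r=np.sqrt(s[2]+s[:2]@s[:2]);e=np.hypot(*(W-s[:2]).T)-r
        W=W[abs(e)<2*e.std()+1e-4]
    return s[:2],r,len(W)
E
python3 - <<'E'
from h import *
np.set_printoptions(precision=4,suppress=True)
for n in ("top","scene"):
    p=vision.read_camera(n)
    print(n,fit_disc(p,[.562,-.026]),fit_wedge(p,[.552,-.25,2.55]))
    m=silhouettes(p,"foot")
    # pipe rim blue centroid top
    hsv=cv2.cvtColor(p["pixels"],cv2.COLOR_RGB2HSV)
    b=(hsv[...,0]>100)&(hsv[...,0]<130)&(hsv[...,1]>110); q=np.zeros_like(b)
    s=(slice(165,220),slice(260,310)) if n=="top" else (slice(195,235),slice(235,285));q[s]=b[s]
    e=cv2.minEnclosingCircle(np.argwhere(q)[:,::-1].astype(np.float32)); print("pipe",e,on_plane(p,[e[0]],.0742))
E
```

```text
top (array([ 0.5623, -0.0273]), np.float64(0.0661192596023569), 118) (array([ 0.5569, -0.2558,  2.5712]), np.float64(22.78125), np.float64(338.625))
pipe ((284.68084716796875, 191.23403930664062), 8.554513931274414) [[ 0.5627 -0.03    0.0742]]
scene (array([ 0.5627, -0.0222]), np.float64(0.06797971532800816), 120) (array([ 0.5555, -0.2537,  2.6035]), np.float64(23.46875), np.float64(288.625))
pipe ((259.0, 217.5), 18.007041931152344) [[ 0.5678 -0.0089  0.0742]]
```

```bash
python3 -m inch '[[0,0,0,0,0,-8,0],[0,0,0,0,0,-8,0],[0,0,0,0,0,-8,0],[0,0,0,0,0,-8,0],[0,0,0,0,0,-8,0]]' 40; python3 -m inch '[[0,0,0,0,0,-8,0],[0,0,0,0,0,-8,0],[0,0,0,0,0,-8,0],[0,0,0,0,0,-0.3,0],[0,0,0,0,0,0,0]]'
```

```text
clock: 2.0
tcp_pos: [0.2495, -0.5181, 0.2313]
orientation: [0.0, 0.838, 0.545, -0.0]
wrist_force: [-0.2, 0.4, 0.4]
finger_gap: 0.0122
clock: 2.5
tcp_pos: [0.2495, -0.5181, 0.2313]
orientation: [0.0, 0.708, 0.706, -0.0]
wrist_force: [0.1, -0.0, -0.7]
finger_gap: 0.0
```

```bash
python3 -m inch '[[3.9,2.85,0,0,0,0,0],[3.9,2.85,0,0,0,0,0],[3.9,2.85,0,0,0,0,0],[3.9,2.85,0,0,0,0,0],[3.9,2.85,0,0,0,0,0]]'; python3 -m inch '[[3.9,2.85,0,0,0,0,0],[3.9,2.85,0,0,0,0,0],[3.9,2.85,0,0,0,0,0],[3.9,2.85,0,0,0,0,0],[3.9,2.85,0,0,0,0,0]]'; python3 -m inch '[[3.9,2.85,3,0,0,0,0],[0,0,5,0,0,0,0],[0,0,5,0,0,0,0],[0,0,0,0,0,0,0]]'
```

```text
clock: 3.0
tcp_pos: [0.3928, -0.3216, 0.2315]
orientation: [0.0, 0.708, 0.706, 0.0]
wrist_force: [0.1, -0.0, -0.1]
finger_gap: -0.0002
clock: 3.5
tcp_pos: [0.5354, -0.1262, 0.2316]
orientation: [0.0, 0.708, 0.706, 0.0]
wrist_force: [1.0, -0.3, -0.3]
finger_gap: -0.0
clock: 3.9
tcp_pos: [0.5539, -0.0913, 0.0981]
orientation: [-0.006, 0.707, 0.707, -0.003]
wrist_force: [-0.6, -0.4, -0.4]
finger_gap: 0.0001
```

```bash
python3 -m inch '[[0,0,0,0,0,0,0],[0,0,3,0,0,0,0],[0,0,0,0,0,0,0]]'
```

```text
clock: 4.2
tcp_pos: [0.5597, -0.0944, 0.0757]
orientation: [0.0, 0.708, 0.707, 0.0]
wrist_force: [-0.9, -0.2, -1.0]
finger_gap: -0.0001
```

```bash
python3 -m inch '[[0.75,0.25,2.4,0,0,0,0],[0,0,0,0,0,0,0],[0,0,0.2,0,0,0,0],[0,0,0,0,0,0,0]]';  python3 -m inch '[[0,0,0.1,0,0,0,0],[0,0,0.1,0,0,0,0],[0,0,0,0,0,0,0]]'
```

```text
clock: 4.6
tcp_pos: [0.5631, -0.0869, 0.0509]
orientation: [0.001, 0.707, 0.707, 0.001]
wrist_force: [-0.7, 0.0, 0.6]
finger_gap: -0.0001
clock: 4.9
tcp_pos: [0.562, -0.0864, 0.0472]
orientation: [0.0, 0.707, 0.707, 0.0]
wrist_force: [0.2, 0.9, -0.6]
finger_gap: 0.0002
```

```bash
python3 -m inch '[[0,0,0.1,0,0,0,0],[0,0,0,0,0,0,0],[0,0,0,0,0,0,0]]'
```

```text
clock: 5.2
tcp_pos: [0.5619, -0.0862, 0.0458]
orientation: [-0.0, 0.707, 0.707, -0.0]
wrist_force: [0.1, -0.6, 0.3]
finger_gap: 0.0
```

```bash
for i in 1; do python3 -m inch '[[0,0,0.1,0,0,0,0],[0,0,0,0,0,0,0]]'; python3 -m inch '[[0,0,0.05,0,0,0,0],[0,0,0,0,0,0,0]]';python3 -m inch '[[0,0,0.05,0,0,0,0],[0,0,0,0,0,0,0]]'; done
```

```text
clock: 5.4
tcp_pos: [0.5619, -0.0862, 0.0447]
orientation: [-0.0, 0.707, 0.707, -0.0]
wrist_force: [0.8, 0.5, -0.2]
finger_gap: -0.0002
clock: 5.6
tcp_pos: [0.5619, -0.0862, 0.0443]
orientation: [-0.0, 0.707, 0.707, -0.0]
wrist_force: [-0.2, -0.1, 0.2]
finger_gap: 0.0001
clock: 5.8
tcp_pos: [0.562, -0.0863, 0.044]
orientation: [0.0, 0.707, 0.707, 0.0]
wrist_force: [0.3, 0.3, 1.2]
finger_gap: 0.0002
```

```bash
python3 -m inch '[[0,0,0.05,0,0,0,0],[0,0,0,0,0,0,0]]'; python3 -m inch '[[0,0,0.05,0,0,0,0],[0,0,0,0,0,0,0]]'
```

```text
clock: 6.0
tcp_pos: [0.562, -0.0863, 0.0437]
orientation: [0.0, 0.707, 0.707, 0.0]
wrist_force: [-1.2, 0.2, 3.2]
finger_gap: -0.0
clock: 6.2
tcp_pos: [0.562, -0.0864, 0.0433]
orientation: [0.0, 0.707, 0.707, -0.0]
wrist_force: [-2.5, -0.9, 4.8]
finger_gap: -0.0001
```

```bash
python3 -m inch '[[0,0,0.05,0,0,0,0],[0,0,0,0,0,0,0]]'; python3 -m inch '[[0,0,0,0,0,0,0]]'
```

```text
clock: 6.4
tcp_pos: [0.562, -0.0866, 0.0428]
orientation: [0.0, 0.707, 0.707, -0.0]
wrist_force: [-1.8, -0.6, 5.0]
finger_gap: -0.0005
clock: 6.5
tcp_pos: [0.562, -0.0866, 0.0428]
orientation: [0.0, 0.707, 0.707, -0.0]
wrist_force: [-2.6, -0.2, 4.8]
finger_gap: -0.0004
```

```bash
python3 -m inch '[[0,0,0.05,0,0,0,0],[0,0,0,0,0,0,0]]'; python3 -m inch '[[0,0,0.05,0,0,0,0],[0,0,0,0,0,0,0]]'
```

```text
clock: 6.7
tcp_pos: [0.562, -0.0867, 0.0423]
orientation: [0.0, 0.707, 0.707, -0.0]
wrist_force: [-1.3, -1.7, 5.8]
finger_gap: -0.0003
clock: 6.9
tcp_pos: [0.562, -0.0868, 0.0421]
orientation: [0.001, 0.707, 0.707, -0.0]
wrist_force: [-4.2, -1.2, 6.1]
finger_gap: 0.0006
```

```bash
cat >> h.py <<'E'
def tilt(p,c=(.5625,-.0285)):
    C=cloud(p,np.ones(p["depth"].shape,bool))
    d=C[:,:2]-np.array(c); r=np.hypot(*d.T)
    k=(r>.033)&(r<.061)&(abs(C[:,2]-.0442)<.008)
    D=d[k];z=C[k,2]; w=np.ones(len(z),bool)
    for _ in range(5):
        s=np.linalg.lstsq(np.c_[D[w],np.ones(w.sum())],z[w],rcond=None)[0]
        e=z-np.c_[D,np.ones(len(D))]@s; w=abs(e)<2.5*e[w].std()
    # plate nearby
    k=(r>.075)&(r<.10)&(abs(C[:,2]-.030)<.008)
    b=np.linalg.lstsq(np.c_[d[k],np.ones(k.sum())],C[k,2],rcond=None)[0]
    g=(s-b)[:2]*65e0
    return "tilt mm at rim (x,y): %.2f %.2f  height %.2f mm n=%d"%(g[0],g[1],(s-b)[2]*1e3,w.sum())
E
python3 - <<'E'
from h import *
p=vision.read_camera("top");print(tilt(p)); q=vision.read_camera("scene");print(tilt(q))
print(get_state()["wrist_force"],get_state()["tcp_pos"])
cv2.imwrite("pics/press1.png",np.hstack([cv2.resize(x["pixels"][b:b+100,a:a+100,::-1],None,fx=4,fy=4) for x,a,b in((p,235,140),(q,210,160))]))
E
```

```text
tilt mm at rim (x,y): 1.49 4.19  height 13.67 mm n=406
tilt mm at rim (x,y): 0.95 3.05  height 14.66 mm n=791
[-2.45714185 -1.57265511  6.94253737] [ 0.56197188 -0.08680164  0.04204377]
```

View pics/press1.png

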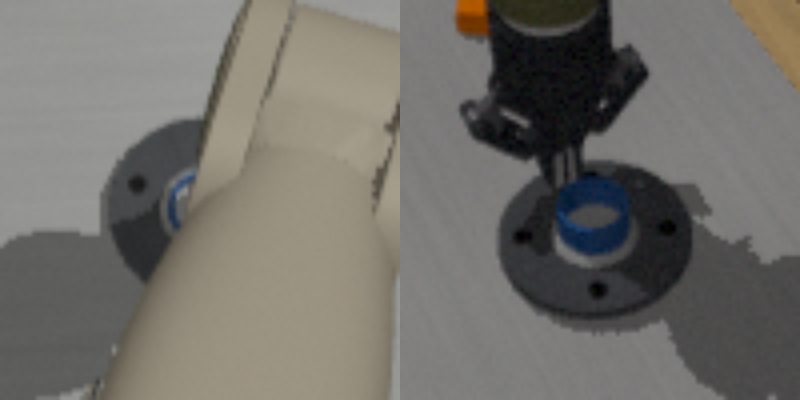

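The fingers (scene crop, around (565,180)) are on the far rim. Depth shows the disc tilted down towards -y, so this side rocks. I'll take a few averaged tilt shots, release, get a baseline, and test the opposite side.

```bash
python3 - <<'E'
from h import *
for i in range(4): print(tilt(vision.read_camera("scene")))
E
python3 -m inch '[[0,0,-0.1,0,0,0,0],[0,0,-0.15,0,0,0,0],[0,0,-0.3,0,0,0,0],[0,0,-1,0,0,0,0],[0,0,-3.5,0,0,0,0]]'
python3 - <<'E'
from h import *
for i in range(4): print(tilt(vision.read_camera("scene")))
print(tilt(vision.read_camera("top")))
E
```

```text
tilt mm at rim (x,y): 0.90 3.18  height 14.59 mm n=786
tilt mm at rim (x,y): 0.84 2.98  height 14.84 mm n=797
tilt mm at rim (x,y): 0.72 3.12  height 14.69 mm n=789
tilt mm at rim (x,y): 0.79 3.33  height 14.70 mm n=789
clock: 7.7
tcp_pos: [0.5592, -0.0854, 0.0893]
orientation: [-0.003, 0.707, 0.707, -0.002]
wrist_force: [0.6, -0.6, 0.2]
finger_gap: -0.0001
tilt mm at rim (x,y): 0.15 0.11  height 14.11 mm n=849
tilt mm at rim (x,y): 0.13 0.21  height 14.14 mm n=857
tilt mm at rim (x,y): 0.03 0.28  height 14.06 mm n=863
tilt mm at rim (x,y): 0.07 0.12  height 14.10 mm n=862
tilt mm at rim (x,y): 0.57 0.03  height 14.47 mm n=399
```

```bash
python3 -m inch '[[0,0,0,0,0,0,0],[3.8,0.5,0,0,0,0,0],[3.8,0.55,0,0,0,0,0],[3.8,0.55,0,0,0,0,0],[0,0,0,0,0,0,0]]'; python3 -m inch '[[0,0,1.8,0,0,0,0],[0,0,1.8,0,0,0,0],[0,0,0.3,0,0,0,0],[0,0,0,0,0,0,0]]'
```

```text
clock: 8.45
tcp_pos: [0.5773, 0.0318, 0.0908]
orientation: [-0.001, 0.705, 0.709, -0.0]
wrist_force: [0.2, 0.1, 0.1]
finger_gap: 0.0002
clock: 8.85
tcp_pos: [0.5767, 0.0275, 0.0518]
orientation: [-0.001, 0.707, 0.707, -0.001]
wrist_force: [0.3, 0.1, -0.1]
finger_gap: -0.0003
```

```bash
python3 -m inch '[[0,0,0.4,0,0,0,0],[0,0,0.2,0,0,0,0],[0,0,0.1,0,0,0,0],[0,0,0,0,0,0,0]]'; python3 -m inch '[[0,0,0.1,0,0,0,0],[0,0,0,0,0,0,0]]'
```

```text
clock: 9.25
tcp_pos: [0.5781, 0.0277, 0.0461]
orientation: [0.0, 0.707, 0.707, 0.0]
wrist_force: [0.2, 0.2, 0.0]
finger_gap: 0.0003
clock: 9.45
tcp_pos: [0.5779, 0.0278, 0.045]
orientation: [0.0, 0.707, 0.707, 0.0]
wrist_force: [-0.8, -0.1, -1.3]
finger_gap: -0.0
```

```bash
python3 -m inch '[[0,0,0.1,0,0,0,0],[0,0,0.05,0,0,0,0],[0,0,0,0,0,0,0]]'; python3 -m inch '[[0,0,0.05,0,0,0,0],[0,0,0,0,0,0,0]]';  python3 -m inch '[[0,0,0.05,0,0,0,0],[0,0,0,0,0,0,0]]'
```

```text
clock: 9.75
tcp_pos: [0.5781, 0.0278, 0.0439]
orientation: [0.0, 0.707, 0.707, 0.0]
wrist_force: [-1.0, -0.0, 3.1]
finger_gap: -0.0003
clock: 9.95
tcp_pos: [0.5782, 0.0278, 0.0437]
orientation: [0.0, 0.707, 0.707, 0.0]
wrist_force: [-2.1, 0.6, 6.5]
finger_gap: -0.0003
clock: 10.15
tcp_pos: [0.5782, 0.0278, 0.0435]
orientation: [0.0, 0.707, 0.707, 0.0]
wrist_force: [-2.4, 0.5, 9.6]
finger_gap: 0.0001
```

```bash
python3 - <<'E'
from h import *
print(tilt(vision.read_camera("scene")))
E
python3 -m inch '[[0,0,-0.15,0,0,0,0],[0,0,-0.3,0,0,0,0],[0,0,-1,0,0,0,0],[0,0,-3,0,0,0,0],[0,0,-3,0,0,0,2.5]]'
python3 - <<'E'
from h import *
np.set_printoptions(precision=4,suppress=True)
c=np.array([.5625,-.0285])
for n in("top","scene"):
    p=vision.read_camera(n)
    print(n,tilt(p),fit_disc(p,c))
    # holes: dark blobs on z=.0442 rectified image
    N=400;s=.14/N
    xs=c[0]+(np.arange(N)-N/2)*s; ys=c[1]+(np.arange(N)-N/2)*s
    X,Y=np.meshgrid(xs,ys); uv=project(p,np.c_[X.ravel(),Y.ravel(),np.full(X.size,.0442)]).astype(np.float32)
    I=cv2.remap(p["pixels"],uv[:,0].reshape(N,N),uv[:,1].reshape(N,N),cv2.INTER_CUBIC)
    cv2.imwrite(f"pics/rect_{n}.png",I[:,:,::-1])
E
```

```text
tilt mm at rim (x,y): -0.47 -0.55  height 13.86 mm n=225
clock: 10.7
tcp_pos: [0.5771, 0.0278, 0.1173]
orientation: [-0.001, 0.707, 0.707, -0.001]
wrist_force: [0.2, -0.5, 0.1]
finger_gap: 0.013
top tilt mm at rim (x,y): 0.08 0.34  height 14.11 mm n=740 (array([ 0.5629, -0.03  ]), np.float64(0.06468650923314877), 66)
scene tilt mm at rim (x,y): 0.16 0.12  height 14.16 mm n=651 (array([ 0.5632, -0.0235]), np.float64(0.06602559329493696), 73)
```

View pics/rect_scene.png

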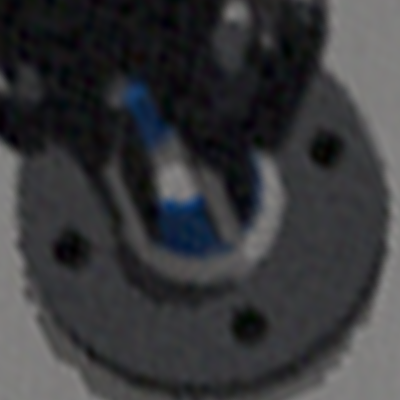

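View pics/rect_top.png

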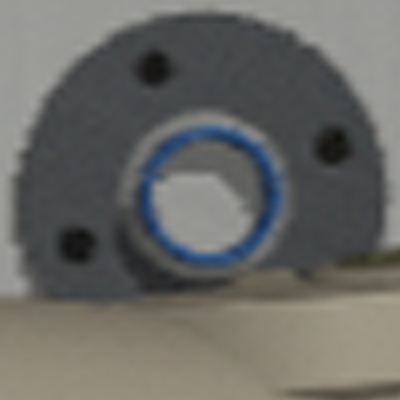

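The holes lie on 248° + 90k, and the tilt says the low side is near 256°, so I'll use about 252° (towards -y). The opposite side carried 9.6 N without moving. Next is the wedge.

```bash
python3 -m inch '[[-4.7,-0.37,0,0,0,0,5],[-4.7,-0.37,0,0,0,0,5],[-4.7,-0.37,0,0,0,0,5],[-4.7,-0.37,0,0,0,0,5],[-4.7,-0.37,0,0,0,0,5]]'; python3 -m inch '[[-4.7,-0.37,0,0,0,-8.3,5],[0,0,0,0,0,-8.3,5],[0,0,0,0,0,-8.3,5],[0,0,0,0,0,-8.3,5],[0,0,0,0,0,-8.3,5]]';python3 -m inch '[[0,0,0,0,0,-8.3,5],[0,0,0,0,0,-8.4,5],[0,0,0,0,0,0,5],[0,0,0,0,0,0,5]]'
```

```text
clock: 11.3
tcp_pos: [0.5589, -0.2089, 0.1167]
orientation: [-0.0, 0.707, 0.707, -0.0]
wrist_force: [1.3, 0.6, -0.1]
finger_gap: 0.0498
clock: 11.8
tcp_pos: [0.5553, -0.2545, 0.1164]
orientation: [-0.0, 0.408, 0.913, 0.0]
wrist_force: [-0.2, 0.6, 1.2]
finger_gap: 0.05
clock: 12.2
tcp_pos: [0.5556, -0.2542, 0.1166]
orientation: [-0.0, 0.276, 0.961, 0.0]
wrist_force: [0.6, -0.3, -0.5]
finger_gap: 0.0501
```

```bash
python3 - <<'E'
from h import *
np.set_printoptions(precision=4,suppress=True)
s=get_state();q=s["orientation"];print(s["tcp_pos"],s["clock"],"phi",np.degrees(2*np.arctan2(q[2],q[1])),s["finger_gap"])
p=vision.read_camera("scene"); print(fit_wedge(p,[.556,-.255,2.59]))
cv2.imwrite("pics/over.png",cv2.resize(p["pixels"][100:220,170:310,::-1],None,fx=4,fy=4))
E
```

```text
[ 0.5556 -0.2542  0.1166] 12.2 phi 148.01383690019776 0.05009032788922412
(array([ 0.5555, -0.2537,  2.6025]), np.float64(23.5625), np.float64(288.625))
```

View pics/over.png

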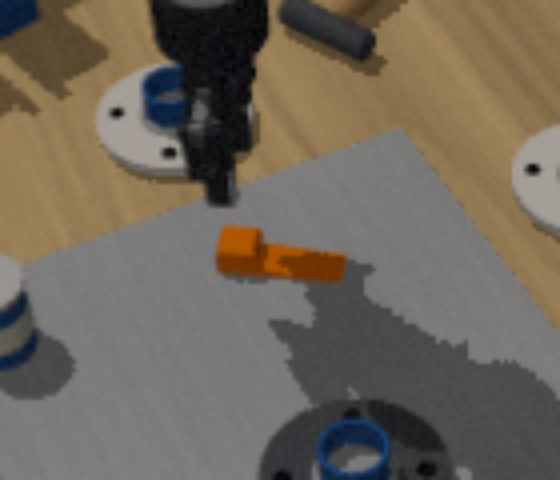

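The open fingers hang at (220,190) in the crop, directly above the heel at (240,250). Descending.

```bash
python3 -m inch '[[0,0,3.5,0,0,0,5],[0,0,3,0,0,0,5],[0,0,1,0,0,0,5],[0,0,0.4,0,0,0,5],[0,0,0,0,0,0,5]]'; python3 -m inch '[[0,0,0.2,0,0,0,5],[0,0,0.1,0,0,0,5],[0,0,0,0,0,0,5]]'
```

```text
clock: 12.75
tcp_pos: [0.556, -0.2544, 0.0382]
orientation: [0.0, 0.274, 0.962, -0.0]
wrist_force: [0.4, -0.1, -0.3]
finger_gap: 0.0502
clock: 13.05
tcp_pos: [0.5563, -0.2545, 0.0358]
orientation: [0.001, 0.274, 0.962, -0.0]
wrist_force: [-0.7, 0.1, -0.9]
finger_gap: 0.0501
```

```bash
python3 -m inch '[[0,0,0.05,0,0,0,2.4],[0,0,0,0,0,0,2.4],[0,0,0,0,0,0,2.4],[0,0,0,0,0,0,2.4],[0,0,0,0,0,0,2.4]]' 30
```

```text
clock: 13.55
tcp_pos: [0.5562, -0.2545, 0.035]
orientation: [0.001, 0.274, 0.962, -0.0]
wrist_force: [-1.2, -0.5, 5.5]
finger_gap: 0.0273
```

```bash
python3 -m inch '[[0,0,-0.2,0,0,0,2.4],[0,0,-1,0,0,0,2.4],[0,0,-1.3,0,0,8.4,2.4],[0,0,0,0,0,8.4,2.4],[0,0,0,0,0,8.4,2.4]]';python3 -m inch '[[0,0,0,0,0,8.4,2.4],[0,0,0,0,0,8.4,2.4],[0,0,0,0,0,8.4,2.4],[0,0,0,0,0,8.4,2.4],[0,0,0,0,0,8.4,2.4]]';python3 -m inch '[[0,0,0,0,0,8.4,2.4],[0,0,0,0,0,0,2.4],[0,0,0,0,0,0,2.4]]'
python3 - <<'E'
from h import *
np.set_printoptions(precision=4,suppress=True)
s=get_state();q=s["orientation"];phi=2*np.arctan2(q[2],q[1]);print("phi",np.degrees(phi),s["tcp_pos"],s["finger_gap"])
p=vision.read_camera("scene")
cv2.imwrite("pics/held.png",cv2.resize(p["pixels"][100:220,170:310,::-1],None,fx=4,fy=4))
C=np.array([.563,-.0297]);a=np.radians(252);T=C+.150*np.array([np.cos(a),np.sin(a)])
d=T-s["tcp_pos"][:2]; print("target",T,"dx,dy cm",100*d@[np.cos(phi),np.sin(phi)],100*d@[np.sin(phi),-np.cos(phi)])
E
```

```text
clock: 14.05
tcp_pos: [0.556, -0.2544, 0.0603]
orientation: [0.0, 0.48, 0.877, -0.0]
wrist_force: [0.2, -0.5, -0.9]
finger_gap: 0.0273
clock: 14.55
tcp_pos: [0.5556, -0.2541, 0.0597]
orientation: [-0.0, 0.762, 0.647, -0.0]
wrist_force: [-0.8, -0.7, -1.1]
finger_gap: 0.0271
clock: 14.85
tcp_pos: [0.5557, -0.2542, 0.0596]
orientation: [-0.0, 0.805, 0.594, -0.0]
wrist_force: [0.7, -1.4, -0.1]
finger_gap: 0.0272
phi 72.8137349727881 [ 0.5557 -0.2542  0.0596] 0.02719414103805907
target [ 0.5166 -0.1724] dx,dy cm 6.66138758589101 -6.150747196087876
```

View pics/held.png

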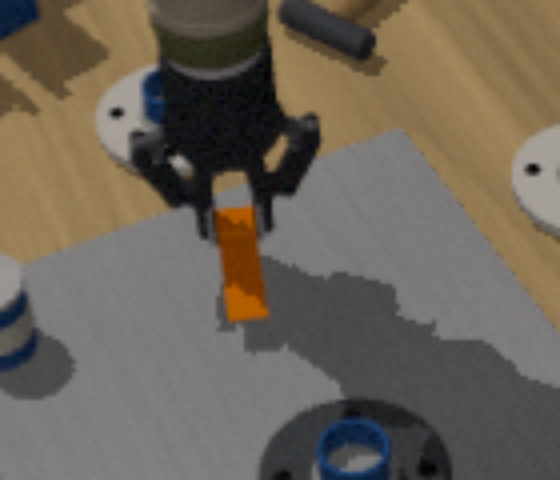

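The heel is held between the pads and the ramp points towards the foot, with the tip at (245,310). I'll move to the line and set down short of the rim.

```bash
python3 -m inch '[[2.2,-2.05,0,0,0,0.8,2.4],[2.2,-2.05,0,0,0,0,2.4],[2.2,-2.05,0,0,0,0,2.4],[0,0,0,0,0,0,2.4],[0,0,0,0,0,0,2.4]]'; python3 -m inch '[[0,0,1.5,0,0,0,2.4],[0,0,0.5,0,0,0,2.4],[0,0,0.1,0,0,0,2.4],[0,0,0,0,0,0,2.4],[0,0,0,0,0,0,2.4]]'
python3 - <<'E'
from h import *
np.set_printoptions(precision=4,suppress=True)
s=get_state();q=s["orientation"];phi=2*np.arctan2(q[2],q[1]);print("phi",np.degrees(phi),s["tcp_pos"],s["finger_gap"],s["wrist_force"])
p=vision.read_camera("scene");cv2.imwrite("pics/set.png",cv2.resize(p["pixels"][120:250,190:310,::-1],None,fx=4,fy=4))
p=vision.read_camera("top");cv2.imwrite("pics/sett.png",cv2.resize(p["pixels"][150:250,250:390,::-1],None,fx=4,fy=4))
E
```

```text
clock: 15.4
tcp_pos: [0.5177, -0.1722, 0.0598]
orientation: [0.0, 0.809, 0.588, 0.0]
wrist_force: [0.5, -0.1, -0.9]
finger_gap: 0.0277
clock: 15.9
tcp_pos: [0.518, -0.173, 0.0387]
orientation: [0.0, 0.81, 0.586, 0.0]
wrist_force: [-0.5, -0.8, -0.7]
finger_gap: 0.0277
phi 71.8010175407169 [ 0.518  -0.173   0.0387] 0.02771822254297909 [-0.4603 -0.8282 -0.6643]
```

View pics/set.png

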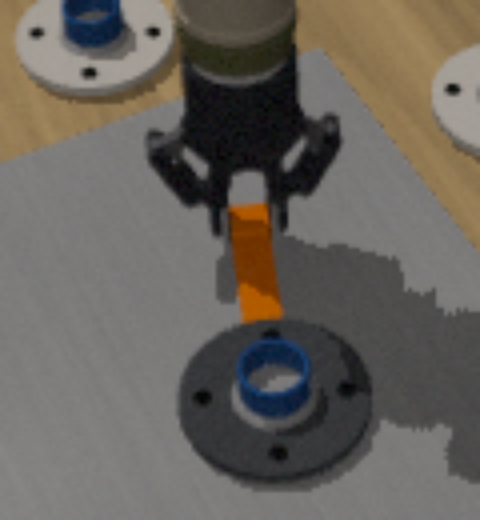

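View pics/sett.png

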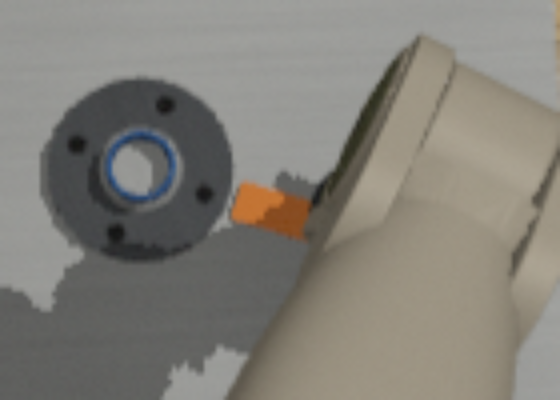

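In the set crop the tip is at (262,320), just outside the rim. The top crop shows the wedge in line with the hole at (204,194) and the post. I'll lower to the plate now.

```bash
python3 -m inch '[[0,0,0.2,0,0,0,2.4],[0,0,0,0,0,0,2.4],[0,0,0,0,0,0,2.4]]'; python3 -m inch '[[0,0,0.05,0,0,0,2.4],[0,0,0,0,0,0,2.4]]'; python3 -m inch '[[0,0,0.05,0,0,0,2.4],[0,0,0,0,0,0,2.4]]'
```

```text
clock: 16.3
tcp_pos: [0.5175, -0.1725, 0.0364]
orientation: [0.0, 0.81, 0.587, -0.0]
wrist_force: [0.4, -0.0, -0.3]
finger_gap: 0.0276
clock: 16.5
tcp_pos: [0.5176, -0.1725, 0.0359]
orientation: [0.0, 0.81, 0.586, -0.0]
wrist_force: [-0.1, 0.0, -0.6]
finger_gap: 0.0277
clock: 16.7
tcp_pos: [0.5175, -0.1725, 0.0354]
orientation: [-0.0, 0.81, 0.586, -0.0]
wrist_force: [0.9, -0.5, 0.4]
finger_gap: 0.0272
```

```bash
python3 -m inch '[[0,0,0.03,0,0,0,2.4],[0,0,0,0,0,0,2.4]]'; python3 -m inch '[[0.5,0,0,0,0,0,2.4],[0.5,0,0,0,0,0,2.4],[0,0,0,0,0,0,2.4],[0,0,0,0,0,0,2.4]]'
```

```text
clock: 16.9
tcp_pos: [0.5176, -0.1725, 0.0351]
orientation: [0.0, 0.81, 0.586, -0.0]
wrist_force: [0.1, -0.5, -0.5]
finger_gap: 0.0273
clock: 17.3
tcp_pos: [0.5208, -0.1627, 0.0351]
orientation: [0.0, 0.81, 0.587, -0.0]
wrist_force: [-0.1, 0.7, -1.0]
finger_gap: 0.0274
```

```bash
python3 -m inch '[[0.4,0,0,0,0,0,2.4],[0.2,0,0,0,0,0,2.4],[0,0,0,0,0,0,2.4]]'; python3 -m inch '[[0.2,0,0,0,0,0,2.4],[0.1,0,0,0,0,0,2.4],[0,0,0,0,0,0,2.4]]'; python3 -m inch '[[0.1,0,0,0,0,0,2.4],[0,0,0,0,0,0,2.4]]'
```

```text
clock: 17.6
tcp_pos: [0.5226, -0.157, 0.0351]
orientation: [0.0, 0.81, 0.587, -0.0]
wrist_force: [0.2, -0.5, -0.4]
finger_gap: 0.0276
clock: 17.9
tcp_pos: [0.5235, -0.1544, 0.0351]
orientation: [0.0, 0.81, 0.587, -0.0]
wrist_force: [0.1, -0.4, -0.7]
finger_gap: 0.0276
clock: 18.1
tcp_pos: [0.5238, -0.1535, 0.0351]
orientation: [0.0, 0.81, 0.586, -0.0]
wrist_force: [-0.3, 0.2, 0.1]
finger_gap: 0.0276
```

```bash
python3 -m inch '[[0.1,0,0,0,0,0,2.4],[0,0,0,0,0,0,2.4]]'; python3 -m inch '[[0.1,0,0,0,0,0,2.4],[0,0,0,0,0,0,2.4]]'; python3 -m inch '[[0.1,0,0,0,0,0,2.4],[0,0,0,0,0,0,2.4]]'
```

```text
clock: 18.3
tcp_pos: [0.5242, -0.1525, 0.0351]
orientation: [0.0, 0.81, 0.587, 0.0]
wrist_force: [0.1, 0.1, -0.5]
finger_gap: 0.0271
clock: 18.5
tcp_pos: [0.5245, -0.1516, 0.0351]
orientation: [0.0, 0.81, 0.586, 0.0]
wrist_force: [-1.6, 0.5, 0.5]
finger_gap: 0.0275
clock: 18.7
tcp_pos: [0.5247, -0.1506, 0.0351]
orientation: [-0.0, 0.81, 0.587, -0.0]
wrist_force: [0.8, 0.1, -0.9]
finger_gap: 0.027
```

```bash
python3 -m inch '[[0.1,0,0,0,0,0,2.4],[0,0,0,0,0,0,2.4]]'; python3 -m inch '[[0.1,0,0,0,0,0,2.4],[0,0,0,0,0,0,2.4]]'
```

```text
clock: 18.9
tcp_pos: [0.5251, -0.1496, 0.0351]
orientation: [0.0, 0.81, 0.586, -0.0]
wrist_force: [-0.7, -0.0, -0.1]
finger_gap: 0.0271
clock: 19.1
tcp_pos: [0.5254, -0.1488, 0.0351]
orientation: [0.0, 0.81, 0.586, -0.0]
wrist_force: [-0.4, -0.5, -0.6]
finger_gap: 0.0274
```

```bash
python3 -m inch '[[0.1,0,0,0,0,0,2.4],[0,0,0,0,0,0,2.4]]'; python3 -m inch '[[0.1,0,0,0,0,0,2.4],[0,0,0,0,0,0,2.4]]'
```

```text
clock: 19.3
tcp_pos: [0.5257, -0.148, 0.0351]
orientation: [0.0, 0.81, 0.586, -0.0]
wrist_force: [-0.6, -1.6, -0.9]
finger_gap: 0.0273
clock: 19.5
tcp_pos: [0.526, -0.1471, 0.0351]
orientation: [0.0, 0.81, 0.586, -0.0]
wrist_force: [0.1, -2.5, -1.7]
finger_gap: 0.0274
```

```bash
python3 -m inch '[[0.1,0,0,0,0,0,2.4],[0,0,0,0,0,0,2.4]]'; python3 -m inch '[[0.1,0,0,0,0,0,2.4],[0,0,0,0,0,0,2.4]]'
```

```text
clock: 19.7
tcp_pos: [0.5263, -0.1462, 0.0351]
orientation: [0.0, 0.81, 0.586, -0.0]
wrist_force: [-0.2, -2.0, -0.7]
finger_gap: 0.0276
clock: 19.9
tcp_pos: [0.5267, -0.1452, 0.0351]
orientation: [0.0, 0.81, 0.586, -0.0]
wrist_force: [-0.9, -4.6, 0.2]
finger_gap: 0.0275
```

```bash
python3 - <<'E'
from h import *
np.set_printoptions(precision=4,suppress=True)
for i in range(4):
    p=vision.read_camera("scene");s=get_state(); print(tilt(p),s["wrist_force"])
cv2.imwrite("pics/snug.png",cv2.resize(p["pixels"][120:250,190:310,::-1],None,fx=4,fy=4))
p=vision.read_camera("top");print(tilt(p));cv2.imwrite("pics/snugt.png",cv2.resize(p["pixels"][150:250,250:390,::-1],None,fx=4,fy=4))
E
```

```text
tilt mm at rim (x,y): 0.00 0.34  height 13.77 mm n=849 [-0.8321 -4.6556 -0.5922]
tilt mm at rim (x,y): -0.01 0.07  height 14.08 mm n=863 [-1.3604 -4.3962 -1.1515]
tilt mm at rim (x,y): -0.01 0.38  height 13.73 mm n=864 [-1.6603 -4.3719 -0.6615]
tilt mm at rim (x,y): 0.26 0.19  height 13.96 mm n=860 [-0.8293 -4.2758 -0.615 ]
tilt mm at rim (x,y): 0.26 -0.05  height 13.98 mm n=1017
```

View pics/snug.png

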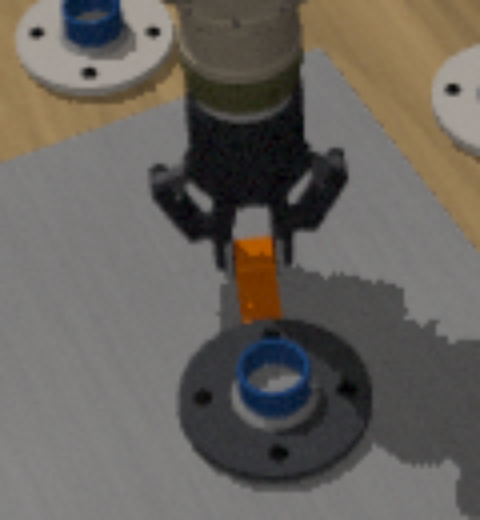

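View pics/snugt.png

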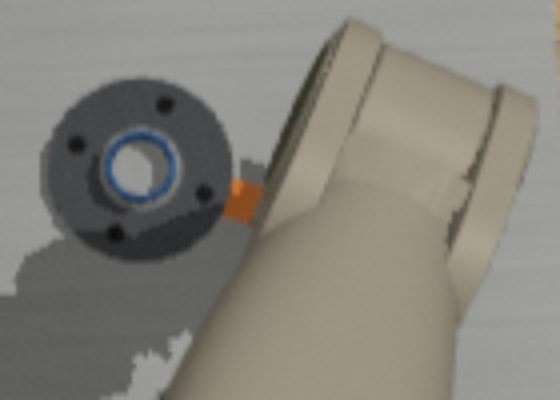

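```bash
python3 - <<'E'
import cv2,numpy as np
for a,b,(x,y,w,h) in (("pics/set.png","pics/snug.png",(185,335,150,140)),("pics/sett.png","pics/snugt.png",(50,90,140,110))):
    A=cv2.imread(a,0);B=cv2.imread(b,0)
    t=A[y:y+h,x:x+w]
    s=B[y-12:y+h+12,x-12:x+w+12]
    r=cv2.matchTemplate(s,t,cv2.TM_CCOEFF_NORMED);i=np.unravel_index(r.argmax(),r.shape);
    # subpixel
    yy,xx=i; f=lambda m,c,p:(m-p)/(2*(m-2*c+p))
    print(r.max(),"shift crop px (x,y)",xx-12+f(r[yy,xx-1],r[yy,xx],r[yy,xx+1]),yy-12+f(r[yy-1,xx],r[yy,xx],r[yy+1,xx]),"/4 px, ~2.5mm per px")
E
```

```text
0.97334737 shift crop px (x,y) -0.055459193885326385 0.1071619763970375 /4 px, ~2.5mm per px
0.9975122 shift crop px (x,y) -0.0950610339641571 -0.014896280132234097 /4 px, ~2.5mm per px
```

```bash
python3 -m inch '[[-0.1,0,0,0,0,0,2.4],[0,0,0,0,0,0,2.4]]'; python3 -m inch '[[-0.05,0,0,0,0,0,2.4],[0,0,0,0,0,0,2.4]]'
```

```text
clock: 20.35
tcp_pos: [0.5266, -0.1453, 0.035]
orientation: [-0.0, 0.81, 0.587, 0.001]
wrist_force: [1.4, -1.0, -0.9]
finger_gap: 0.0277
clock: 20.55
tcp_pos: [0.5264, -0.1455, 0.035]
orientation: [-0.001, 0.81, 0.587, 0.001]
wrist_force: [1.0, 3.1, -1.5]
finger_gap: 0.0272
```

```bash
python3 -m inch '[[0.04,0,0,0,0,0,2.4],[0,0,0,0,0,0,2.4]]'
```

```text
clock: 20.75
tcp_pos: [0.5263, -0.1455, 0.035]
orientation: [-0.0, 0.81, 0.587, 0.0]
wrist_force: [0.7, 3.1, -1.6]
finger_gap: 0.0273
```

```bash
python3 -m inch '[[0.06,0,0,0,0,0,2.4],[0,0,0,0,0,0,2.4]]'
```

```text
clock: 20.95
tcp_pos: [0.5263, -0.1455, 0.0351]
orientation: [0.0, 0.81, 0.586, -0.0]
wrist_force: [0.2, 1.3, -1.0]
finger_gap: 0.0271
```

```bash
python3 -m inch '[[0.1,0,0,0,0,0,2.4],[0,0,0,0,0,0,2.4]]'
```

```text
clock: 21.15
tcp_pos: [0.5265, -0.1453, 0.0352]
orientation: [0.001, 0.81, 0.586, -0.001]
wrist_force: [-2.0, -3.2, -1.3]
finger_gap: 0.0274
```

```bash
python3 -m inch '[[-0.03,0,0,0,0,0,2.4],[0,0,0,0,0,0,2.4]]'
```

```text
clock: 21.35
tcp_pos: [0.5265, -0.1453, 0.0351]
orientation: [0.0, 0.81, 0.586, -0.0]
wrist_force: [-1.8, -4.3, -1.3]
finger_gap: 0.0273
```

```bash
python3 -m inch '[[-0.05,0,0,0,0,0,2.4],[0,0,0,0,0,0,2.4],[0,0,0,0,0,0,2.4]]'
```

```text
clock: 21.65
tcp_pos: [0.5265, -0.1453, 0.0351]
orientation: [0.0, 0.81, 0.586, -0.0]
wrist_force: [-1.6, -3.0, -0.4]
finger_gap: 0.0269
```

```bash
python3 -m inch '[[0,0,0,0,0,0,4.5],[0,0,0,0,0,0,4.5],[0,0,0,0,0,0,4.5],[0,0,-0.3,0,0,0,4.5],[0,0,-2,0,0,0,4.5]]'; python3 -m inch '[[0,0,-4,0,0,0,4.5],[0,0,-4,0,0,0,4.5],[0,0,0,0,0,0,0]]'
python3 - <<'E'
from h import *
np.set_printoptions(precision=4,suppress=True)
for i in range(3):
    p=vision.read_camera("scene"); print(tilt(p))
print(fit_wedge(p,[.527,-.145,1.256]))
cv2.imwrite("pics/rel.png",cv2.resize(p["pixels"][120:250,190:310,::-1],None,fx=4,fy=4))
p=vision.read_camera("top");print(tilt(p));cv2.imwrite("pics/relt.png",cv2.resize(p["pixels"][150:250,250:390,::-1],None,fx=4,fy=4))
E
```

```text
clock: 22.15
tcp_pos: [0.5248, -0.1443, 0.0565]
orientation: [-0.002, 0.81, 0.587, -0.001]
wrist_force: [-0.4, -0.2, -0.7]
finger_gap: 0.0451
clock: 22.45
tcp_pos: [0.5301, -0.1466, 0.1442]
orientation: [0.004, 0.81, 0.587, 0.003]
wrist_force: [1.2, -0.0, -0.1]
finger_gap: 0.0317
tilt mm at rim (x,y): 0.19 0.56  height 13.95 mm n=848
tilt mm at rim (x,y): 0.26 0.42  height 13.93 mm n=860
tilt mm at rim (x,y): 0.01 0.25  height 13.97 mm n=856
(array([ 0.5228, -0.1563,  1.2841]), np.float64(108.171875), np.float64(212.625))
tilt mm at rim (x,y): 0.35 0.22  height 13.99 mm n=1034
```

View pics/rel.png

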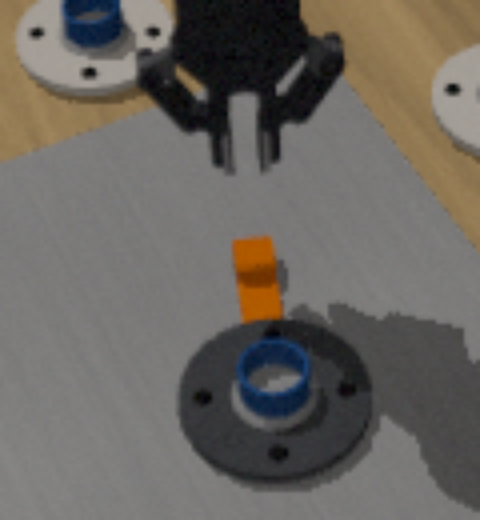

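View pics/relt.png

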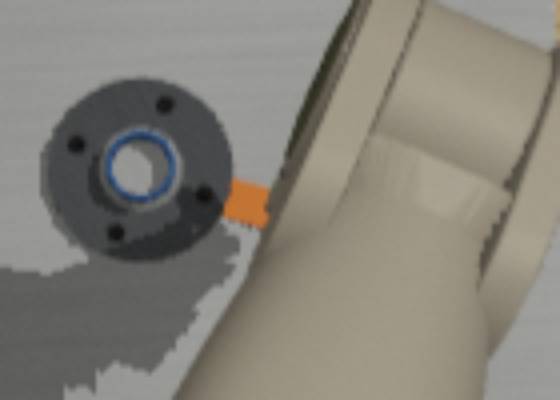

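The wedge stands free under the rim at crop (260,280), pointing at the post, and the foot is level. Now for the firm press above the wedge.

```bash
python3 -m inch '[[0,0,0,0,0,0,0],[3.3,0,0,0,0,0,0],[3.3,0,0,0,0,0,0],[0,0,0,0,0,0,0],[0,0,0,0,0,0,0]]'; python3 -m inch '[[0,0,4,0,0,0,0],[0,0,3.5,0,0,0,0],[0,0,0.6,0,0,0,0],[0,0,0,0,0,0,0],[0,0,0,0,0,0,0]]'
```

```text
clock: 23.15
tcp_pos: [0.5465, -0.0818, 0.1369]
orientation: [-0.001, 0.809, 0.587, -0.001]
wrist_force: [0.1, -0.5, 0.4]
finger_gap: -0.0001
clock: 23.65
tcp_pos: [0.5479, -0.0833, 0.0583]
orientation: [0.001, 0.81, 0.586, 0.0]
wrist_force: [0.2, 0.0, -0.3]
finger_gap: -0.0002
```

```bash
python3 -m inch '[[0,0,0.8,0,0,0,0],[0,0,0.3,0,0,0,0],[0,0,0.1,0,0,0,0],[0,0,0,0,0,0,0]]'; python3 -m inch '[[0,0,0.1,0,0,0,0],[0,0,0,0,0,0,0]]';python3 -m inch '[[0,0,0.1,0,0,0,0],[0,0,0,0,0,0,0]]'
```

```text
clock: 24.05
tcp_pos: [0.5472, -0.0825, 0.0452]
orientation: [0.0, 0.81, 0.587, 0.0]
wrist_force: [0.2, 0.5, 0.0]
finger_gap: 0.0001
clock: 24.25
tcp_pos: [0.5473, -0.0826, 0.0443]
orientation: [0.0, 0.81, 0.587, 0.0]
wrist_force: [0.4, -0.2, -0.3]
finger_gap: 0.0004
clock: 24.45
tcp_pos: [0.5474, -0.0826, 0.0439]
orientation: [0.0, 0.81, 0.586, 0.0]
wrist_force: [-1.0, 0.5, 5.3]
finger_gap: 0.0001
```

```bash
python3 -m inch '[[0,0,0.05,0,0,0,0],[0,0,0,0,0,0,0]]'; python3 -m inch '[[0,0,0.05,0,0,0,0],[0,0,0,0,0,0,0]]'
```

```text
clock: 24.65
tcp_pos: [0.5474, -0.0826, 0.0438]
orientation: [0.001, 0.81, 0.587, 0.0]
wrist_force: [-2.5, 1.2, 7.7]
finger_gap: -0.0002
clock: 24.85
tcp_pos: [0.5475, -0.0827, 0.0436]
orientation: [0.001, 0.81, 0.586, 0.0]
wrist_force: [-3.6, 0.9, 10.1]
finger_gap: 0.0002
```

```bash
python3 -m inch '[[0,-0.05,0,0,0,0,0],[0,0,0.05,0,0,0,0],[0,0,0,0,0,0,0]]'; python3 -m inch '[[0,0,0.05,0,0,0,0],[0,0,0,0,0,0,0]]'; python3 -c "
from h import *
p=vision.read_camera('scene');print(tilt(p));print(tilt(vision.read_camera('scene')),get_state()['wrist_force'])"
```

```text
clock: 25.15
tcp_pos: [0.5475, -0.0827, 0.0436]
orientation: [0.001, 0.81, 0.587, 0.001]
wrist_force: [-3.3, 0.8, 13.1]
finger_gap: -0.0002
clock: 25.35
tcp_pos: [0.5475, -0.0827, 0.0434]
orientation: [0.001, 0.81, 0.586, 0.001]
wrist_force: [-3.5, 0.3, 15.1]
finger_gap: -0.0005
tilt mm at rim (x,y): 0.35 0.66  height 14.04 mm n=824
tilt mm at rim (x,y): 0.10 0.68  height 14.03 mm n=827 [-3.15225187  0.77803658 14.99454389]
```

The rim held 15 N with no rocking. Now the opposite side.

```bash
python3 -m inch '[[0,0,-0.15,0,0,0,0],[0,0,-0.2,0,0,0,0],[0,0,-1,0,0,0,0],[0,0,-4,0,0,0,0],[0,0,0,0,0,0,0]]'; python3 -m inch '[[3.7,0,0,0,0,0,0],[3.7,0,0,0,0,0,0],[3.8,0,0,0,0,0,0],[0,0,0,0,0,0,0],[0,0,0,0,0,0,0]]'
```

```text
clock: 25.95
tcp_pos: [0.5497, -0.0832, 0.0994]
orientation: [0.003, 0.81, 0.587, 0.002]
wrist_force: [1.0, 0.0, 0.0]
finger_gap: 0.0
clock: 26.45
tcp_pos: [0.5815, 0.0247, 0.0944]
orientation: [0.0, 0.809, 0.587, -0.0]
wrist_force: [0.3, 0.0, 0.7]
finger_gap: -0.0001
```

```bash
python3 -m inch '[[0,0,2.5,0,0,0,0],[0,0,1.5,0,0,0,0],[0,0,0.5,0,0,0,0],[0,0,0,0,0,0,0],[0,0,0,0,0,0,0]]'; python3 -m inch '[[0,0,0.3,0,0,0,0],[0,0,0.1,0,0,0,0],[0,0,0,0,0,0,0]]'
```

```text
clock: 26.95
tcp_pos: [0.582, 0.0232, 0.0502]
orientation: [0.0, 0.81, 0.586, 0.0]
wrist_force: [-0.2, 0.0, 0.0]
finger_gap: -0.0001
clock: 27.25
tcp_pos: [0.5817, 0.024, 0.0458]
orientation: [0.0, 0.81, 0.586, 0.0]
wrist_force: [-0.2, -0.1, -0.7]
finger_gap: 0.0002
```

```bash
python3 -m inch '[[0,0,0.1,0,0,0,0],[0,0,0.1,0,0,0,0],[0,0,0,0,0,0,0]]'; python3 -m inch '[[0,0,0.1,0,0,0,0],[0,0,0,0,0,0,0]]'; python3 -m inch '[[0,0,0.05,0,0,0,0],[0,0,0,0,0,0,0]]'
```

```text
clock: 27.55
tcp_pos: [0.5818, 0.0241, 0.044]
orientation: [0.0, 0.81, 0.587, 0.0]
wrist_force: [-0.4, 0.4, 2.2]
finger_gap: 0.0002
clock: 27.75
tcp_pos: [0.5819, 0.0241, 0.0436]
orientation: [0.0, 0.81, 0.587, 0.0]
wrist_force: [-2.5, 0.4, 7.6]
finger_gap: 0.0001
clock: 27.95
tcp_pos: [0.5819, 0.0241, 0.0435]
orientation: [0.0, 0.81, 0.587, 0.0]
wrist_force: [-2.7, 0.8, 9.2]
finger_gap: 0.0004
```

```bash
python3 -m inch '[[0,-0.05,0.05,0,0,0,0],[0,0,0,0,0,0,0]]'; python3 -m inch '[[0,0,0.06,0,0,0,0],[0,0,0,0,0,0,0],[0,0,0,0,0,0,0]]'; python3 -c "
from h import *
p=vision.read_camera('scene');print(tilt(p),get_state()['wrist_force'])"
```

```text
clock: 28.15
tcp_pos: [0.5819, 0.0241, 0.0434]
orientation: [0.001, 0.81, 0.587, 0.001]
wrist_force: [-2.6, 0.6, 10.5]
finger_gap: -0.0004
clock: 28.45
tcp_pos: [0.582, 0.0242, 0.0433]
orientation: [0.001, 0.81, 0.587, 0.001]
wrist_force: [-3.4, 0.2, 14.9]
finger_gap: 0.0002
tilt mm at rim (x,y): -0.58 -1.29  height 14.14 mm n=176 [-4.07121196  0.36925642 14.0098183 ]
```

15 N here as well, with the fingertip at 43.3 mm and no drop. Retreating for the final check.

```bash
python3 -m inch '[[0,0,-0.15,0,0,0,0],[0,0,-0.2,0,0,0,0],[0,0,-1,0,0,0,0],[0,0,-4,0,0,0,0],[0,0,-5,0,0,0,0]]'; python3 -m inch '[[-1,-5,-4,0,0,0,0],[-1,-5,0,0,0,0,0],[-1,-5,0,0,0,0,0],[0,-5,0,0,0,0,0],[0,0,0,0,0,0,0]]'; python3 - <<'E'
from h import *
np.set_printoptions(precision=4,suppress=True)
for i in range(3):
    p=vision.read_camera("scene"); print(tilt(p))
print(fit_disc(p,[.563,-.0285]))
cv2.imwrite("pics/end.png",p["pixels"][:,:,::-1])
p=vision.read_camera("top");print(tilt(p),fit_disc(p,[.563,-.0285]));cv2.imwrite("pics/endt.png",cv2.resize(p["pixels"][150:250,250:390,::-1],None,fx=4,fy=4))
o=orange(p);C=cloud(p,o);k=(np.hypot(C[:,0]-.527,C[:,1]+.145)<.08);print("orange mean",C[k].mean(0),k.sum())
from cv2 import imread
A=imread("pics/rel.png",0);q=vision.read_camera("scene");B=cv2.cvtColor(cv2.resize(q["pixels"][120:250,190:310,::-1],None,fx=4,fy=4),cv2.COLOR_BGR2GRAY)
for nm,(x,y,w,h) in (("foot",(185,335,150,140)),("wedge",(222,230,70,95))):
    r=cv2.matchTemplate(B[y-12:y+h+12,x-12:x+w+12],A[y:y+h,x:x+w],cv2.TM_CCOEFF_NORMED);i=np.unravel_index(r.argmax(),r.shape);print(nm,r.max(),i[1]-12,i[0]-12)
E
```

```text
clock: 29.0
tcp_pos: [0.5789, 0.0244, 0.1433]
orientation: [-0.002, 0.81, 0.586, -0.002]
wrist_force: [1.3, 0.4, -0.0]
finger_gap: 0.0001
clock: 29.5
tcp_pos: [0.3874, 0.0579, 0.1745]
orientation: [-0.002, 0.809, 0.587, -0.003]
wrist_force: [-0.2, -0.3, 0.2]
finger_gap: 0.0001
tilt mm at rim (x,y): 0.13 0.19  height 13.94 mm n=857
tilt mm at rim (x,y): 0.14 0.12  height 13.92 mm n=868
tilt mm at rim (x,y): 0.18 0.39  height 13.78 mm n=860
(array([ 0.5631, -0.0251]), np.float64(0.06642246204855624), 93)
tilt mm at rim (x,y): 0.24 0.24  height 13.97 mm n=1037 (array([ 0.5622, -0.0274]), np.float64(0.0660109987686674), 120)
orange mean [ 0.534  -0.1249  0.0418] 248
foot 0.9761261 0 0
wedge 0.98376846 0 0
```

View pics/end.png

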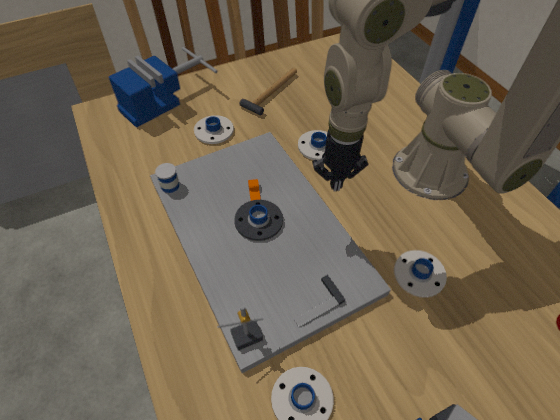

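View pics/endt.png

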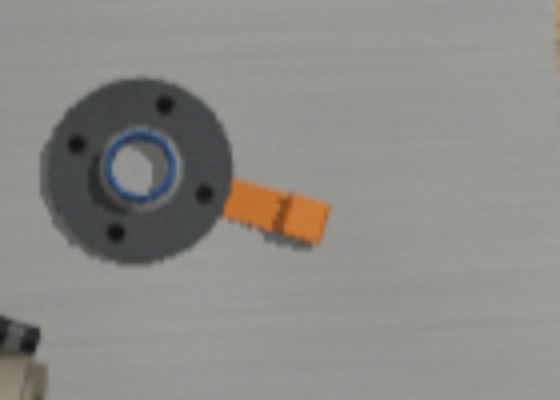

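The final views show the wedge under the rim at scene (254,190), pointing at the post. The foot is level at its starting position, the other things are untouched, and the arm is clear.

```bash
python3 -m inch '[[0,0,0,0,0,0,0],[0,0,0,0,0,0,0]]'; python3 -c "
from workcell import workorder
print(workorder.hand_in())"
```

```text
clock: 29.95
tcp_pos: [0.3961, 0.0562, 0.1752]
orientation: [-0.0, 0.81, 0.586, -0.0]
wrist_force: [-0.8, 0.1, 0.4]
finger_gap: 0.0004
the job is handed in; nothing more can be done
None
```

The wedge is in place and the foot no longer rocks; I handed the job in at about 30 s.

- **Finding the side:** The foot rocked when I pressed the -y side with about 6 N. That rim dropped about 2.5 mm and the opposite rim lifted. The opposite side took about 9.6 N without moving. I only tested these two sides.
- **Direction:** The tilt put the low side at about 256°, while the foot's bolt holes suggested 248°. I slid the wedge in along about 252°.
- **Wedge:** It went in towards the post until snug, with the heel centre about 121 mm from the foot's axis, and I let go at about 3 N of push. The push briefly reached about 4.5 N, slightly above the 2–3 N asked. While easing it off I also briefly pulled with about 3 N. The foot did not lift, and it moved less than 0.1 mm.
- **Proof presses:** I pressed to about 15 N above the wedge, then to about 15 N opposite, and the foot did not rock either time. The tilt reading during the second press disagreed (about 1.3 mm), but the gripper hid most of the disc. I went by the fingertip height instead, which had not dropped.
- **Last checks:** The foot is level and where it started, to within the measurement. The wedge had not shifted since I let go of it. In the pictures the square, tin, gauge and white look-alikes look untouched, and the arm is clear.

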